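Start and seat a threaded filter cell

ROBOT

A 7-joint arm with a two-finger parallel gripper is mounted at the origin on a cart in front of the work surface, level with it; the furniture and walls round the work are solid. World frame = base frame: x ahead of the robot, y to its left, z up, the work surface at z = 0. Lengths are in mm, angles in rad, forces in N, time in s.
With the tool pointing down it reaches from about 425 to 875 mm from the base axis. Payload 8.4 kg.
Tool frame: the origin (TCP) lies at the very end of the fingers, on their centre line; the grasp point (between the pads) lies 19 mm behind it; z points along the fingers, y is the line along which they close (so a half turn about z gives the same grasp; the last joint's range is limited). The gripper opens to 85 mm and grips with 20 to 120 N. Pads are 22 mm wide; open, the fingers measure 114 mm over their backs; the gripper's body (76 mm by 85 mm) begins 54 mm behind the grasp point. The pads swing forward as they close: fully open they stand 13 mm farther back than shut.
Start: joints at [-1.386, 0.333, 0.04, 1.465, -0.013, 1.343, -0.059], TCP at [182.006, 623.969, 231.308] pointing down, gripper open.
Joint ranges: [-2.58, 2.58], [-0.38, 2.09], [-1.3, 1.39], [0.25, 2.4], [-1.5, 4.64], [0.08, 2.09], [-2.65, 2.65]. Speed limits (rad/s): [2.22, 2.22, 2.79, 2.79, 3.14, 3.14, 3.14].

INTERFACE

Orientations are given as [roll, pitch, yaw] about the fixed x, y, z axes, in that order (R = Rz(yaw) Ry(pitch) Rx(roll)).
In Python, from plant import read_state, read_camera, calibration, job_done, cut_out gives the robot as it stands.
- The arm moves only by the tool carry_out, never from a script. Its argument "series" is one flat list of numbers, 4 for each row, row after row: the shift along the tool's x, y, z in m, then the turn about the tool's z in rad. In form: [tx, ty, tz, turn, tx, ty, tz, turn, ...]. A call has 1 to 20 rows; each row is the pose to reach, as a shift and turn from the pose commanded when the call began, along the tool's axes at that moment; what a row does not reach only later rows make up. A row lasts 1/8 s, in which the tool goes at most 62.5 mm and 10.7 degrees, less where a joint would pass 70% of its speed; a pose out of reach is approached as far as the arm can. A call with a gripper value outside its range is refused whole. "claw" is the opening, from 0 (shut) to 1 (fully open), set as the call begins (left out, the last holds). The fingers move at their own pace and stop on an object; the grip force is fixed at half the most. Time passes only in rows, so rows that repeat a pose let the fingers close. It gives the time, the measured TCP pose, the force, the opening and the grip force at its end, in the units of the state.
- read_state(): the state, without advancing time (a new reading comes with each control period).
- read_camera(name): name is "scene" or "top" or "wrist"; returns the picture (480x640x3 uint8, blue, green, red); there is no depth.
- calibration(name): a dict with "mtx" (3x3 intrinsics, pixels), "dist_coeffs" ([k1, k2, p1, p2, k3] as OpenCV has them; the pictures are not rectified), "world_to_cam" (4x4, takes a point from world to camera coordinates); the wrist camera has in their place "T_tool_cam" (4x4, takes a point from camera to tool coordinates, whose origin is the TCP and whose axes are the flange's). Camera axes: x right, y down, z forward; pixel columns grow to the right and rows downward; lengths in mm; the calibration is good to about 2 mm. A picture is of the moment at which its call begins: read the wrist's pose just before it. calibration takes no time and is no camera call.
- job_done(): hands the job in; it is judged then, once.
Trained networks look in the newest picture that a camera, given by its name, has taken for a name from the list of things; names that differ only in an ending like _2 or _b are one class to them, and where a whole thing is asked for, a point or a joint stands for the part that bears it (a point fixed in the world has none). Each returns a list of dicts, best first, with "conf" (0 to 1); they miss things now and then, are a little off and sometimes report something else, mostly with a low value. They report only what shows in the picture. A call takes as long as a camera call. They do not tell look-alikes from the thing itself.
- cut_out(camera, label): "region" (480x640 bool, what is visible of it) and "point" ([column, row] in pixels, amid what is visible of it).
The state is a dict: "t": time; "joint_positions": joint angles; "qd": joint speeds; "joint_efforts": joint torques, N m; "eef_pos": TCP position; "ee_rot": TCP orientation; "force": force on the tool from outside, world axes, zero at the start; "torque": the same for the moment, N m; "width": opening from 0.0 (shut) to 1.0 (fully open); "finger_force": force on a finger pad.
Only numpy, scipy, OpenCV 4.12 (cv2) and the standard library are available. Lean on these libraries where they do the work, as an engineer would, in place of code of your own. Each camera call takes 0.05 s, during which the arm holds its last target. There are 200 camera calls.

TASK

Take the black knurled filter cell out of its grey storage ring and screw it, flat and gently, into the threaded aluminium receptacle: rest it upright in the mouth, turn it backward (anticlockwise from above) until you feel it drop the full step into the thread, and then turn it forward (clockwise) until its collar sits flush on the rim. Never force it while it is blocked, let go of it at the end, and leave the sensor puck, the framed filter and the sample dish alone.

Things in the scene. Friction and masses are not known exactly. Their poses are not given: they have to be found in the camera images.
- cell_grip (a point): centre of the grip of the loose filter cell (140 g): an upright black knurled collar, 54 mm in diameter, 20 mm high, with a 1.5 mm high ring on top round an amber window. The point is on the axis, 10 mm above the collar's flat underside; z is the axis, up; x, y turn with the cell. At the start the collar's underside rests on the storage ring.
- cell_lugs (a point): point on the filter cell's axis, 12.5 mm below the collar's underside, at the foot of its 34 mm thick spigot. Here are three round thread pins (lugs) 120 degrees apart, each 2.8 mm thick, sticking out level to 21.8 mm from the axis. Below comes a tapered nose, 6 mm long, the cell's lowest part.
- mouth (a point): centre of the mouth of the fixed receptacle, in the plane of its rim, 60 mm above the worktop; z up. The receptacle is an upright aluminium tube, 58 mm outside and 46 mm inside, on a grey bolted plate 84 mm square. Inside, below the rim, is a right-hand brass thread with three starts, free bore 36.8 mm. The thread's clock angle differs every time and is NOT given by this frame.
- crest (a point): point on the receptacle's axis 7 mm below the rim, about the thread's crests. A cell set in usually rests on them, collar 5 to 10.2 mm over the rim, rising 2.9 mm per rad turned anticlockwise; clockwise a dog 2.6 mm high blocks it. If it begins on the dog, a click of under 3 mm comes first anticlockwise: not the drop. Left alone it stays where it is, so the grip may be renewed.
- thread_start (a point): point on the receptacle's axis 10 mm below the rim, about the thread's start. The true drop, 5 to 7 mm, comes within 2 rad of anticlockwise turning (or at once, by chance) and leaves the collar 3 to 4.2 mm over the rim. Its window is about 16 degrees wide; a cell held up passes over it and finds the next 120 degrees on. Once dropped in, more anticlockwise turning is blocked.
- thread_end (a point): point on the receptacle's axis 12.5 mm below the rim, where the lugs end. From the drop, about 1.0 to 1.5 rad clockwise bring the collar flush on the rim; the cell sinks 2.9 mm per rad (vertical play 1 mm, sideways play 1.2 mm either way). About 0.45 rad past flush the thread stops hard.
- mount: the whole receptacle (see mouth), fixed; origin at the worktop under its centre. It is rigid: more than 35 N between cell and receptacle, pushing or turning, counts as forcing it; a push of 3 to 5 N down while feeling is enough.
- stand: fixed grey storage ring, 58 mm outside and 48 mm inside diameter, its rim 40 mm above the worktop, on a 78 mm square plate; origin at the worktop under its centre. The cell only rests in it and lifts straight out.
- sensor: black sensor puck, 48 mm diameter, 26 mm high, loose; origin at its underside. Leave alone.
- filter: square framed amber filter, 50 x 50 x 9 mm, loose, lying flat; origin at its underside. Leave alone.
- dish: low white sample dish, 60 mm diameter, 12 mm high, loose; origin at its underside. Leave alone.
Mind the look-alikes: they are no part of the job. Leave any blue or turquoise look-alike of the stand alone.

How it is judged:
By the outcome, as a careful person would: the job done as asked, in the order asked, and still so for the second after the job is handed in, with the robot touching nothing.
It also fails if it takes over 72 s, if anything falls off the work surface, if the arm or the gripper's body presses on something with over 40 N, if the wrist force passes 120 N, or if a joint passes its speed limit or range.

## Working session

There is one attempt and no reset: what is moved stays moved. The work goes in short steps, Python scripts to look and compute and a tool call to move; the robot and the scene stay as the last step left them, time stands still between calls to the robot, and variables do not carry over. Pictures are saved under pics/ and viewed, at most 10 in all, crops included, and the job is handed in when it is done.

Besides the shell and the picture viewer there is one more tool, called after "Call:" as name(argument=value, ...), one argument or row to a line, values as JSON. carry_out: Moves the arm, as the interface text tells. Its arguments: {"type":"object","properties":{"series":{"type":"array","items":{"type":"number"}},"claw":{"type":"number"}},"required":["series"]}

```bash
mkdir -p pics; cat > h.py <<'E'
import numpy as np, cv2
from plant import *
from scipy.spatial.transform import Rotation as R
def ray(cam,px,st=None):
    c=calibration(cam); K=np.array(c["mtx"]);d=np.array(c["dist_coeffs"])
    u=cv2.undistortPoints(np.array([[px]],float),K,d)[0,0]; v=np.array([u[0],u[1],1])
    if cam=="wrist":
        T=np.array(c["T_tool_cam"]); W=np.eye(4);W[:3,:3]=R.from_euler('xyz',st["ee_rot"]).as_matrix();W[:3,3]=st["eef_pos"]
        M=W@T
    else: M=np.linalg.inv(np.array(c["world_to_cam"]))
    return M[:3,3],M[:3,:3]@v
def atz(cam,px,z,st=None):
    o,v=ray(cam,px,st); return o+v*(z-o[2])/v[2]
E
python3 - <<'E'
from h import *
s=read_state(); print(s)
ims=[]
for c in ["scene","top"]:
    im=read_camera(c); ims.append(im); cv2.imwrite(f"pics/{c}0.png",im)
    for l,z in [("cell_grip",50),("mount",30),("stand",20),("sensor",13),("filter",5),("dish",6)]:
        for r in cut_out(c,l)[:3]:
            print(c,l,round(r["conf"],2),np.round(r["point"]),int(r["region"].sum()),np.round(atz(c,r["point"],z)))
E
```

```text
{'t': 0.0, 'joint_positions': array([-1.38616903,  0.33392956,  0.03991475,  1.46629589, -0.01340012,
        1.34333885, -0.05847754]), 'qd': array([ 0.00074102, -0.0007486 ,  0.00063469,  0.00034404, -0.00050886,
       -0.00043642,  0.00053806]), 'joint_efforts': array([ 2.45394403e-06, -6.58554125e+01,  1.36567991e+00, -4.05558300e+01,
        1.68292044e-02,  1.28236230e-02, -1.09489608e-05]), 'eef_pos': array([181.93934241, 623.51587145, 230.39775556]), 'ee_rot': array([-3.13989225e+00,  1.29097785e-04,  2.85773165e+00]), 'force': array([-0.26612302, -0.04211652,  0.00252332]), 'torque': array([-0.01688451,  0.04047067,  0.03611198]), 'finger_force': 0.0, 'width': 0.9984067785113181}
scene cell_grip 0.7 [295. 269.] 311 [433. 122.  50.]
scene mount 0.97 [418. 300.] 1037 [ 484. -200.   30.]
scene stand 0.87 [296. 282.] 460 [419. 112.  20.]
scene stand 0.84 [483. 307.] 752 [ 545. -347.   20.]
scene stand 0.23 [416. 301.] 1078 [ 491. -195.   20.]
scene sensor 0.74 [337. 295.] 257 [427.  -4.  13.]
scene filter 0.49 [351. 280.] 148 [504.  -8.   5.]
scene dish 0.7 [426. 282.] 182 [ 587. -189.    6.]
scene dish 0.51 [418. 300.] 959 [ 510. -194.    6.]
top cell_grip 0.6 [316. 263.] 365 [437. 129.  50.]
top mount 0.69 [436. 250.] 965 [ 487. -179.   30.]
top stand 0.97 [145. 218.] 816 [539. 585.  20.]
top stand 0.74 [494. 224.] 874 [ 566. -337.   20.]
top stand 0.71 [314. 274.] 493 [413. 132.  20.]
top sensor 0.54 [367. 273.] 262 [422.  -5.  13.]
top filter 0.53 [366. 240.] 199 [510.  -0.   5.]
top dish 0.44 [432. 214.] 155 [ 589. -176.    6.]
```

```bash
python3 - <<'E'
import cv2,numpy as np
a=cv2.imread("pics/scene0.png");b=cv2.imread("pics/top0.png")
A=cv2.resize(a[230:340,240:540],(800,293));B=cv2.resize(b[190:300,280:540],(710,300))
B=cv2.copyMakeBorder(B,0,0,0,90,cv2.BORDER_CONSTANT)
cv2.imwrite("pics/c0.png",np.vstack([A,B]))
from plant import calibration
T=np.array(calibration("wrist")["T_tool_cam"]);print(T.round(3)); print(calibration("wrist")["mtx"])
E
```

```text
[[ 0.00000e+00 -9.60000e-01 -2.78000e-01  7.23710e+01]
 [ 1.00000e+00 -0.00000e+00  1.00000e-03  4.04000e-01]
 [-1.00000e-03 -2.78000e-01  9.60000e-01 -1.43529e+02]
 [ 0.00000e+00  0.00000e+00  0.00000e+00  1.00000e+00]]
[[426.40391054   0.         316.3513273 ]
 [  0.         426.40391054 244.58958603]
 [  0.           0.           1.        ]]
```

View pics/c0.png

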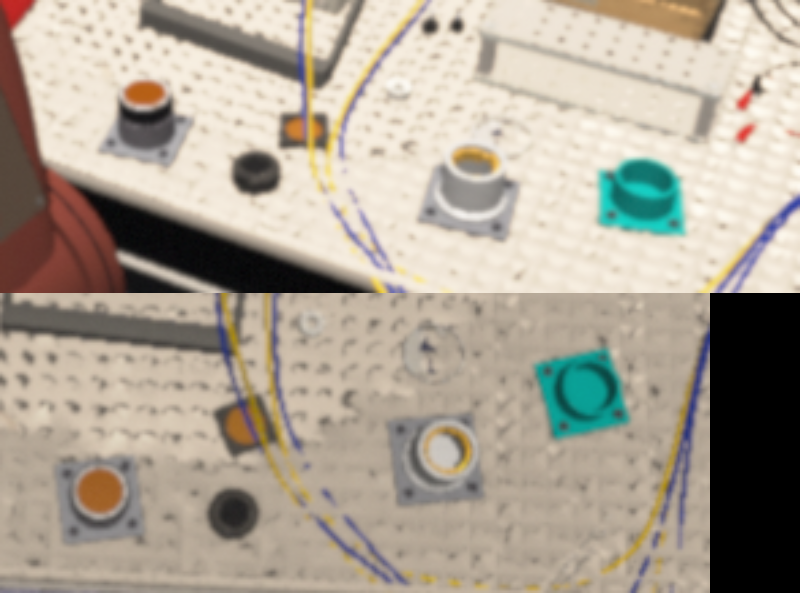

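Scene: the cell (amber top) sits in its grey stand at scene (295,269) and top (316,263). The silver receptacle with brass thread is at scene (418,300) and top (436,250), and the turquoise look-alike is at top (494,224). I'll move over the cell.

Call:
carry_out(
  series=[-0.382, -0.407, 0.0, 1.0, -0.382, -0.407, 0.0, 1.0, -0.382, -0.407, 0.0, 1.0, -0.382, -0.407, 0.0, 1.0, -0.382, -0.407, 0.0, 1.0, -0.382, -0.407, 0.0, 1.0, -0.382, -0.407, 0.0, 1.0, -0.382, -0.407, 0.0, 1.0, -0.382, -0.407, 0.0, 1.0, -0.382, -0.407, 0.0, 1.0, -0.382, -0.407, 0.0, 1.0, -0.382, -0.407, 0.0, 1.0, -0.382, -0.407, 0.0, 1.0],
  claw=1,
)

```text
t: 2.33
eef_pos: [434.4, 127.2, 231.3]
ee_rot: [-3.141, 0.0, 1.86]
force: [-1.1, 1.2, -0.3]
width: 1.003
finger_force: 0.0
```

```bash
cat > look.py <<'E'
import sys
from h import *
s=read_state(); im=read_camera("wrist"); cv2.imwrite(f"pics/{sys.argv[1]}.png",im)
print(s["t"],s["joint_positions"].round(3),s["eef_pos"].round(1),s["ee_rot"].round(4),s["force"].round(1))
for a in sys.argv[2:]:
    l,z=a.split(":"); z=float(z)
    for r in cut_out("wrist",l)[:2]:
        m=r["region"].astype(np.uint8); ys,xs=np.nonzero(m)
        # blob's outline projected to plane z, min circle
        cs=max(cv2.findContours(m,0,2)[0],key=cv2.contourArea)[:,0]
        P=np.array([atz("wrist",p,z,s)[:2] for p in cs],np.float32)
        e=cv2.fitEllipse(P) if len(P)>5 else None
        print(l,round(r["conf"],2),np.round(r["point"]),m.sum(),xs.min(),xs.max(),ys.min(),ys.max(),atz("wrist",r["point"],z,s).round(1),"ell",e)
E
python3 look.py w1 cell_grip:61 stand:40
```

```text
2.325 [-0.964 -0.115  0.545  1.942  0.062  1.299 -0.149] [434.4 127.2 231.3] [-3.1414e+00  1.0000e-04  1.8597e+00] [-1.1  1.2 -0.3]
cell_grip 0.66 [319. 216.] 4127 285 357 180 252 [433.9 130.8  61. ] ell ((435.8941345214844, 131.17478942871094), (53.37155532836914, 55.410400390625), 15.005924224853516)
stand 0.83 [315. 180.] 3637 273 370 155 251 [424.4 153.7  40. ] ell ((435.68804931640625, 132.67868041992188), (71.91316223144531, 87.4250717163086), 13.758329391479492)
```

View pics/w1.png

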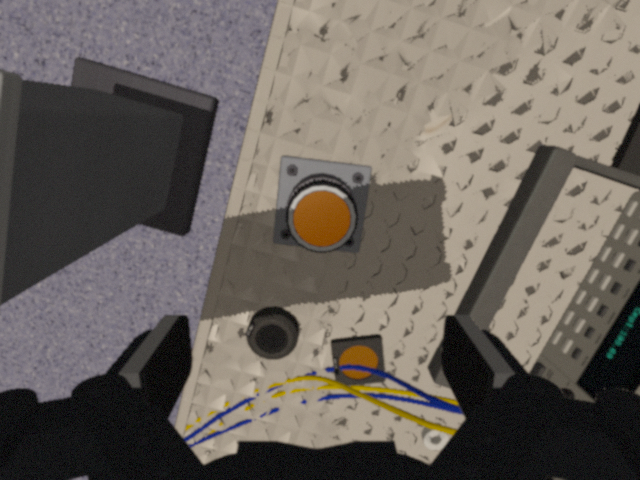

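Wrist view: cell's amber window centred at about (322,219); sensor (272,333) and framed filter (357,358) are clear. Descending partway and refining on the amber disc.

Call:
carry_out(
  series=[0.003, 0.002, 0.06, 0, 0.003, 0.002, 0.12, 0, 0.003, 0.002, 0.12, 0, 0.003, 0.002, 0.12, 0, 0.003, 0.002, 0.12, 0],
  claw=1,
)

```text
t: 3.1
eef_pos: [437.4, 130.5, 113.7]
ee_rot: [3.138, -0.001, 1.858]
force: [0.4, -0.6, 0.0]
width: 1.003
finger_force: 0.0
```

```bash
cat > amber.py <<'E'
import sys
from h import *
z=float(sys.argv[1]); s=read_state(); im=read_camera("wrist"); cv2.imwrite(f"pics/{sys.argv[2]}.png",im)
h=cv2.cvtColor(im,cv2.COLOR_BGR2HSV); m=cv2.inRange(h,(5,150,60),(20,255,255))
cs=sorted(cv2.findContours(m,0,2)[0],key=cv2.contourArea)[-1][:,0]
P=np.array([atz("wrist",p,z,s)[:2] for p in cs],np.float32); e=cv2.fitEllipse(P)
W=R.from_euler('xyz',s["ee_rot"]).as_matrix(); d=W.T@np.array([*(np.array(e[0])-s["eef_pos"][:2]),0])
print(s["t"],s["joint_positions"].round(3),s["eef_pos"].round(1),s["ee_rot"].round(3),"ell",np.round(e[0],1),np.round(e[1],1),"tool",d.round(1))
E
python3 amber.py 60.5 w2
```

```text
3.1 [-0.954  0.023  0.582  2.089 -0.016  1.03  -0.077] [437.4 130.5 113.7] [ 3.138e+00 -1.000e-03  1.858e+00] ell [436.7 129.2] [42.6 42.7] tool [-1.1 -1.  -0. ]
```

Call:
carry_out(
  series=[-0.0005, -0.0005, 0.05, 0, -0.0005, -0.0005, 0.068, 0, -0.0005, -0.0005, 0.068, 0, -0.0005, -0.0005, 0.068, 0, -0.0005, -0.0005, 0.068, 0],
  claw=1,
)

```text
t: 3.78
eef_pos: [436.4, 129.6, 44.6]
ee_rot: [3.139, -0.001, 1.858]
force: [-0.6, 1.1, -0.2]
width: 1.004
finger_force: 0.0
```

Call:
carry_out(
  series=[0, 0, 0, 0, 0, 0, 0, 0, 0, 0, 0, 0, 0, 0, 0, 0, 0, 0, 0, 0, 0, 0, 0, 0],
  claw=0.55,
)

```text
t: 4.53
eef_pos: [435.9, 129.3, 44.2]
ee_rot: [3.141, -0.001, 1.858]
force: [-4.1, -1.2, 13.9]
width: 0.604
finger_force: 60.2
```

```bash
python3 - <<'E'
from h import *
s=read_state(); print(s); 
im=read_camera("wrist"); cv2.imwrite("pics/w3.png",im)
E
```

```text
{'t': 4.525, 'joint_positions': array([-0.93360246,  0.14241953,  0.58747755,  2.15358547, -0.10376221,
        0.87137411,  0.00298704]), 'qd': array([-8.45899790e-04, -8.23081264e-04,  1.67241683e-04, -5.74274956e-05,
       -7.49648970e-04,  1.74908108e-03,  1.44311479e-03]), 'joint_efforts': array([-4.43863613e-02, -3.09442377e+01,  2.65852779e+00, -2.94819957e+01,
       -4.58006782e-02, -1.52325522e+00, -5.62882473e-03]), 'eef_pos': array([435.85259706, 129.30775648,  44.23341645]), 'ee_rot': array([ 3.14112965e+00, -6.19278971e-04,  1.85769331e+00]), 'force': array([-4.1269625 , -1.17216959, 13.86233929]), 'torque': array([-0.30569474,  0.89824401,  0.01283537]), 'finger_force': 60.16055703163147, 'width': 0.6035989233278904}
```

View pics/w3.png

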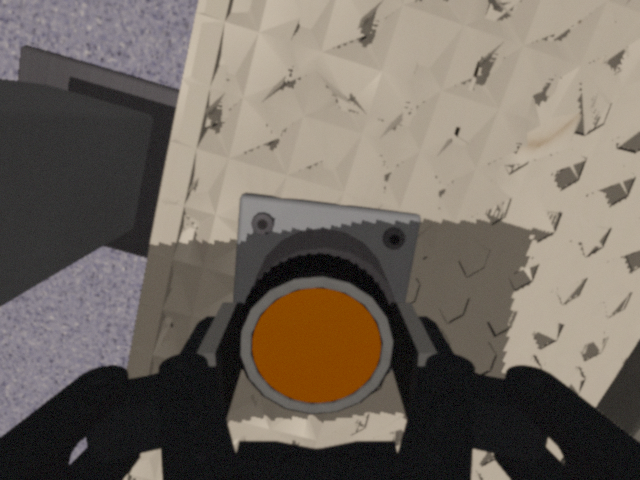

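The grip holds the collar, with the fingers clear of the ring. I'll open, turn 90° and re-close so the cell centres in the hand both ways.

Call:
carry_out(
  series=[0, 0, 0, 0, 0, 0, 0, 0, 0, 0, 0.002, 0.18, 0, 0, 0.002, 0.36, 0, 0, 0.002, 0.54, 0, 0, 0.002, 0.72, 0, 0, 0.002, 0.9, 0, 0, 0.002, 1.08, 0, 0, 0.002, 1.26, 0, 0, 0.002, 1.44, 0, 0, 0.002, 1.57, 0, 0, 0.002, 1.57, 0, 0, 0.002, 1.57],
  claw=0.85,
)

```text
t: 6.2
eef_pos: [435.4, 129.1, 41.3]
ee_rot: [3.142, 0.0, 0.291]
force: [-1.0, -0.5, -0.5]
width: 0.849
finger_force: 0.0
```

Call:
carry_out(
  series=[0, 0, 0, 0, 0, 0, 0, 0, 0, 0, 0, 0, 0, 0, 0, 0, 0, 0, 0, 0],
  claw=0.5,
)

```text
t: 6.82
eef_pos: [435.6, 129.0, 41.8]
ee_rot: [-3.141, 0.0, 0.289]
force: [-2.7, -1.8, 9.7]
width: 0.607
finger_force: 60.7
```

```bash
python3 amber.py 60.5 w4; python3 -c "
from h import *
s=read_state();print(s['force'],s['torque'],s['width'])"
```

```text
6.825 [-1.106  0.165  0.78   2.162 -0.152  0.868 -1.516] [435.6 129.   41.8] [-3.141  0.     0.289] ell [434.1 130. ] [42.9 43.1] tool [-1.2 -1.3  0. ]
[-1.87695677 -1.62930598  9.82751998] [-0.33370998  0.65939608  0.04237193] 0.6092772837371314
```

Cell is centred in the hand, so the wrist camera's bias is about (-1.2, -1.3) mm in tool axes. Lifting, then travelling to a spot just short of the receptacle.

Call:
carry_out(
  series=[0, 0, -0.01, 0, 0, 0, -0.03, 0, 0, 0, -0.06, 0, 0, 0, -0.1, 0, 0, 0, -0.13, 0, -0.006, 0.05, -0.13, 0.12, -0.012, 0.1, -0.13, 0.24, -0.018, 0.147, -0.13, 0.36, -0.045, 0.19, -0.13, 0.48, -0.07, 0.23, -0.13, 0.6, -0.098, 0.275, -0.13, 0.66, -0.098, 0.275, -0.13, 0.66, -0.098, 0.275, -0.13, 0.66],
)

```text
t: 8.5
eef_pos: [419.6, -162.1, 171.5]
ee_rot: [-3.141, -0.0, -0.372]
force: [0.4, 1.0, -1.3]
width: 0.606
finger_force: 63.0
```

```bash
python3 look.py w5 mount:60 stand:40; python3 -c "
from h import *
s=read_state();print(s['force'],s['torque'],s['width'])"
```

```text
8.5 [-0.865 -0.177  1.067  2.046  0.167  1.186 -1.81 ] [ 419.6 -162.1  171.5] [-3.1408 -0.     -0.3719] [ 0.4  1.  -1.3]
mount 0.65 [321. 106.] 15486 239 402 19 189 [ 491.1 -192.    60. ] ell ((490.03912353515625, -191.9620819091797), (80.86222839355469, 81.6053466796875), 127.48184204101562)
stand 0.8 [ 11. 335.] 1777 0 40 291 367 [426.4  76.1  40. ] ell ((411.75726318359375, 54.705352783203125), (29.018552780151367, 32.104557037353516), 53.80377960205078)
stand 0.59 [474.   2.] 54 468 481 0 5 [ 513.5 -296.7   40. ] ell ((503.4588928222656, -289.91314697265625), (10.644176483154297, 21.867271423339844), 0.0)
[-0.40055525  0.04796614 -0.93508562] [ 0.03168     0.05624388 -0.04401269] 0.6083533671698623
```

View pics/w5.png

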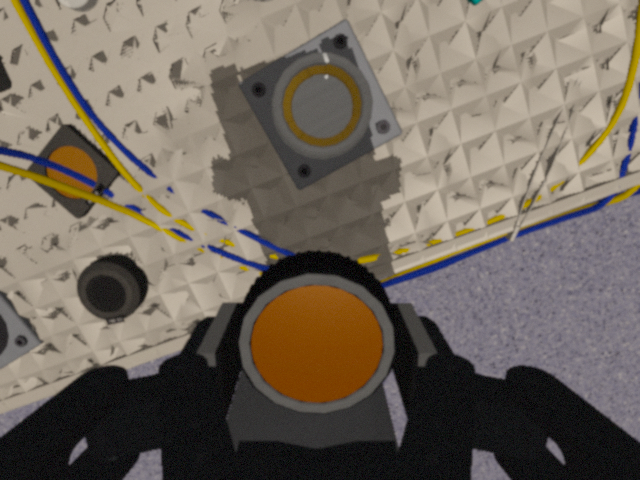

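Cell is held upright (amber at (317,342)). The receptacle rim is centred at about (322,104) with its brass thread visible. I'll rectify onto the rim plane to fit it.

```bash
cat > rect.py <<'E'
from h import *
def rect(name,st,z,c,half=45,sc=6):
    im=cv2.imread(f"pics/{name}.png"); n=int(2*half*sc)
    g=(np.arange(n)-n/2)/sc
    # image up=+x world, left=+y world
    X,Y=np.meshgrid(c[0]-g,c[1]-g,indexing='ij')
    cal=calibration("wrist");T=np.array(cal["T_tool_cam"]);W=np.eye(4);W[:3,:3]=R.from_euler('xyz',st["ee_rot"]).as_matrix();W[:3,3]=st["eef_pos"]
    M=np.linalg.inv(W@T); P=np.stack([X.ravel(),Y.ravel(),np.full(X.size,z)],1)
    p,_=cv2.projectPoints(P,cv2.Rodrigues(M[:3,:3])[0],M[:3,3],np.array(cal["mtx"]),np.array(cal["dist_coeffs"]))
    mp=p.reshape(n,n,2).astype(np.float32)
    return cv2.remap(im,mp[...,0],mp[...,1],cv2.INTER_LINEAR)
E
python3 - <<'E'
from rect import *
s=read_state(); c=(490,-192)
im=rect("w5",s,60,c); g=cv2.GaussianBlur(cv2.cvtColor(im,6),(0,0),2).astype(float)
gx=cv2.Sobel(g,6,1,0);gy=cv2.Sobel(g,6,0,1)
t=np.linspace(0,2*np.pi,240,endpoint=False); ct,st=np.cos(t),np.sin(t)
for r in (29,23):
    best=[]
    for u in np.arange(-8,8.1,.25):
        for v in np.arange(-8,8.1,.25):
            for dr in (-.5,0,.5):
                X=(270+(u+(r+dr)*ct)*6).astype(int);Y=(270+(v+(r+dr)*st)*6).astype(int)
                rd=gx[Y,X]*ct+gy[Y,X]*st
                best.append((np.minimum(abs(rd),60).mean(),u,v,r+dr))
    best.sort(reverse=True)
    for b in best[:40:10]: print(r,[round(float(x),2) for x in b],"world",c[0]-b[2],c[1]-b[1])
b=best[0]
for r in (29,23,18.4): cv2.circle(im,(int(270+b[1]*6),int(270+b[2]*6)),int(r*6),(0,0,255),1)
cv2.imwrite("pics/r5.png",im)
E
```

```text
29 [19.14, -0.25, -0.5, 29.0] world 490.5 -191.75
29 [17.75, -0.75, -0.75, 29.0] world 490.75 -191.25
29 [17.29, -0.25, -1.0, 29.0] world 491.0 -191.75
29 [16.6, -0.75, -1.0, 29.0] world 491.0 -191.25
23 [13.91, 0.0, -1.25, 23.5] world 491.25 -192.0
23 [12.2, 0.5, -1.25, 23.5] world 491.25 -192.5
23 [11.46, 0.25, -0.75, 23.5] world 490.75 -192.25
23 [10.84, 5.75, 0.75, 23.0] world 489.25 -197.75
```

View pics/r5.png

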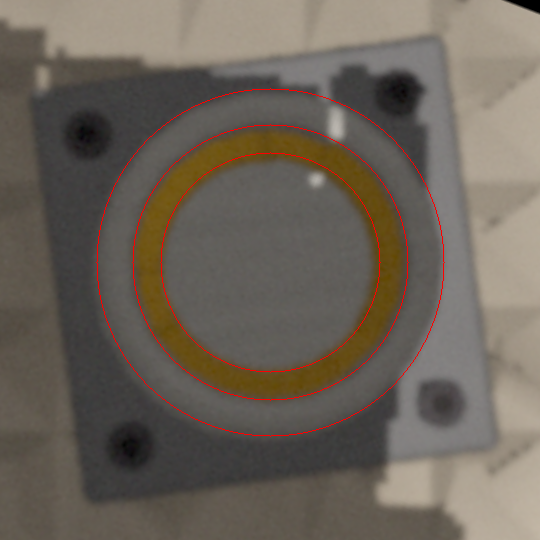

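Rim fit matches at about (490.6, -191.8) raw. I'll take a second view turned 1.5 rad, to cancel the camera bias.

Call:
carry_out(
  series=[0.0715, 0.0777, 0, -1.5, 0.0715, 0.0777, 0, -1.5, 0.0715, 0.0777, 0, -1.5, 0.0715, 0.0777, 0, -1.5, 0.0715, 0.0777, 0, -1.5, 0.0715, 0.0777, 0, -1.5, 0.0715, 0.0777, 0, -1.5, 0.0715, 0.0777, 0, -1.5, 0.0715, 0.0777, 0, -1.5, 0.0715, 0.0777, 0, -1.5, 0.0715, 0.0777, 0, -1.5],
)

```text
t: 10.02
eef_pos: [458.3, -259.9, 171.1]
ee_rot: [-3.141, 0.0, 1.129]
force: [0.5, -0.2, -1.7]
width: 0.608
finger_force: 63.2
```

```bash
cat > fit.py <<'E'
from rect import *
def fit(name,s,c=(490.6,-191.8)):
    im=rect(name,s,60,c); g=cv2.GaussianBlur(cv2.cvtColor(im,6),(0,0),2).astype(float)
    gx=cv2.Sobel(g,6,1,0);gy=cv2.Sobel(g,6,0,1)
    t=np.linspace(0,2*np.pi,240,endpoint=False); ct,st=np.cos(t),np.sin(t); best=[]
    for u in np.arange(-6,6.1,.25):
        for v in np.arange(-6,6.1,.25):
            X=(270+(u+29*ct)*6).astype(int);Y=(270+(v+29*st)*6).astype(int)
            best.append((np.minimum(abs(gx[Y,X]*ct+gy[Y,X]*st),60).mean(),c[0]-v,c[1]-u))
    best.sort(reverse=True)
    hsv=cv2.cvtColor(im,40); m=cv2.inRange(hsv,(15,100,50),(35,255,255))
    m[np.hypot(*(np.indices(m.shape)-270))>28*6]=0
    k=max(cv2.findContours(cv2.morphologyEx(m,3,np.ones((9,9))),0,2)[0],key=cv2.contourArea); e=cv2.fitEllipse(k)
    return np.array(best[0]),np.array([c[0]-(e[0][1]-270)/6,c[1]-(e[0][0]-270)/6]),np.array(e[1])/6
E
python3 - <<'E'
from fit import *
s=read_state(); im=read_camera("wrist"); cv2.imwrite("pics/w6.png",im)
s5=dict(eef_pos=np.array([419.6,-162.1,171.5]),ee_rot=np.array([-3.1408,0,-.3719]))
print(s["t"],s["joint_positions"].round(2),s["eef_pos"].round(1),s["ee_rot"].round(4))
Q=[];A=[];B=[]
for n,st in (("w5",s5),("w6",s)):
    o,b,r=fit(n,st); print(n,o.round(2),b.round(2),r.round(1))
    # amber held
    h=cv2.cvtColor(cv2.imread(f"pics/{n}.png"),40); m=cv2.inRange(h,(5,150,60),(20,255,255)); k=max(cv2.findContours(m,0,2)[0],key=cv2.contourArea)[:,0]
    P=np.array([atz("wrist",p,st["eef_pos"][2]+18.7,st)[:2] for p in k],np.float32); e=cv2.fitEllipse(P)
    W=R.from_euler('xyz',st["ee_rot"]).as_matrix(); print("amber tool",(W.T@np.array([*(np.array(e[0])-st["eef_pos"][:2]),0])).round(2),np.round(e[1],1))
    # meas = true + W2 b
    A.append(np.hstack([np.eye(2),W[:2,:2]]));B.append(o[1:])
x=np.linalg.lstsq(np.vstack(A),np.hstack(B),rcond=None)[0]; print("true",x[:2].round(2),"bias",x[2:].round(2))
d=np.array([*x[:2],0])-np.array([*s["eef_pos"][:2],0]); print("d tool",(W.T@d).round(2))
E
```

```text
10.025 [-0.44  0.17  0.97  1.88 -0.15  1.17  0.14] [ 458.3 -259.9  171.1] [-3.141e+00  2.000e-04  1.129e+00]
w5 [  19.2   492.85 -192.05] [ 493.39 -192.24] [44.7 44.9]
amber tool [ 0.28 -1.59  0.  ] [42.8 43.1]
w6 [  22.47  490.35 -193.55] [ 490.95 -192.62] [44.9 44.9]
amber tool [ 0.39 -1.66  0.  ] [42.7 43. ]
true [ 492.4  -194.14] bias [-0.34 -2.11]
d tool [ 7.403e+01  2.750e+00 -2.000e-02]
```

```bash
python3 - <<'E'
from fit import *
for i in range(3):
    s=read_state(); im=read_camera("wrist"); n=f"w7{i}"; cv2.imwrite(f"pics/{n}.png",im)
    o,b,r=fit(n,s); W=R.from_euler('xyz',s["ee_rot"]).as_matrix()
    f=lambda p:(W.T@np.array([p[0]-s["eef_pos"][0],p[1]-s["eef_pos"][1],0]))[:2].round(2)
    print(s["eef_pos"].round(2),s["ee_rot"].round(4),"rim",f(o[1:]),"brass",f(b),s["force"].round(1))
E
```

```text
[ 458.23 -260.05  171.12] [-3.1411e+00  3.0000e-04  1.1275e+00] rim [73.85  0.49] brass [74.94  0.65] [ 0.1  0.4 -2. ]
[ 458.18 -260.17  171.14] [-3.1411e+00  3.0000e-04  1.1271e+00] rim [73.98  0.46] brass [75.1  0.6] [ 0.3 -0.4 -1.4]
[ 458.12 -260.31  171.17] [-3.1412e+00  3.0000e-04  1.1271e+00] rim [74.13  0.45] brass [75.26  0.58] [-0.5 -1.2 -1.4]
```

Call:
carry_out(
  series=[0.04, 0.001, 0, 0, 0.0736, 0.0021, 0, 0, 0.0736, 0.0021, 0.04, 0, 0.0736, 0.0021, 0.08, 0, 0.0736, 0.0021, 0.08, 0, 0.0736, 0.0021, 0.08, 0, 0.0736, 0.0021, 0.08, 0, 0.0736, 0.0021, 0.08, 0],
)

```text
t: 11.22
eef_pos: [492.1, -195.3, 92.4]
ee_rot: [3.14, -0.001, 1.128]
force: [0.7, -0.1, -0.4]
width: 0.607
finger_force: 63.3
```

```bash
cat > st.py <<'E'
from h import *
s=read_state(); print(s["t"],"j",s["joint_positions"].round(2),s["eef_pos"].round(2),s["ee_rot"].round(4),"F",s["force"].round(2),"T",s["torque"].round(3),round(s["width"],3))
d=np.array([491.6,-194.5,0])-s["eef_pos"]; d[2]=0
print("d tool",(R.from_euler('xyz',s["ee_rot"]).as_matrix().T@d).round(2))
E
python3 st.py; python3 -c "
from h import *
cv2.imwrite('pics/s8.png',read_camera('scene'))
im=read_camera('wrist');cv2.imwrite('pics/w8.png',im)"; python3 st.py
```

```text
11.225 j [-0.48  0.29  0.89  1.96 -0.26  1.02  0.09] [ 492.06 -195.3    92.42] [ 3.1400e+00 -9.0000e-04  1.1278e+00] F [ 0.66 -0.09 -0.39] T [-0.047  0.005  0.01 ] 0.607
d tool [ 0.52 -0.75 -0.  ]
11.325 j [-0.48  0.29  0.89  1.96 -0.26  1.02  0.09] [ 491.73 -195.21   91.97] [ 3.1407e+00 -6.0000e-04  1.1278e+00] F [ 0.59 -0.15 -0.69] T [ 0.017 -0.02  -0.005] 0.606
d tool [ 0.59 -0.42 -0.  ]
```

View pics/w8.png

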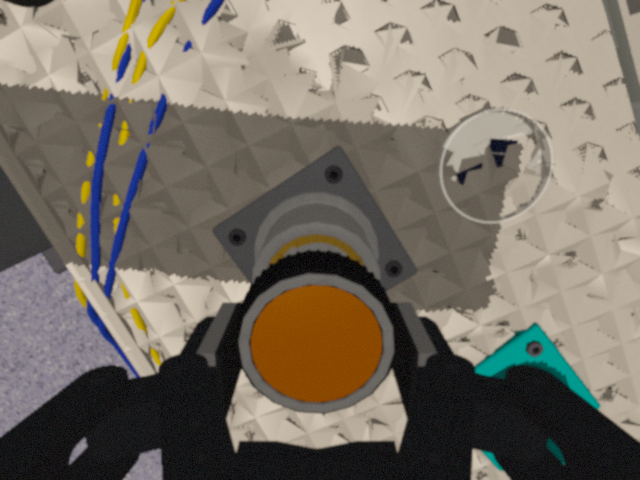

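Wrist view: the tube sits symmetric behind the held cell at column 317, same as the amber. Lowering the nose into the mouth.

Call:
carry_out(
  series=[0.0005, -0.0003, 0.005, 0, 0.0005, -0.0003, 0.01, 0, 0.0005, -0.0003, 0.014, 0, 0.0005, -0.0003, 0.016, 0, 0.0005, -0.0003, 0.016, 0, 0.0005, -0.0003, 0.016, 0],
)

```text
t: 12.08
eef_pos: [491.4, -194.7, 75.4]
ee_rot: [3.141, 0.0, 1.128]
force: [-0.8, -0.9, -1.6]
width: 0.604
finger_force: 63.3
```

```bash
python3 st.py
```

```text
12.075 j [-0.46  0.31  0.88  1.97 -0.29  0.99  0.11] [ 491.36 -194.7    75.43] [3.1414e+00 1.0000e-04 1.1278e+00] F [-0.76 -0.88 -1.64] T [ 0.005 -0.052 -0.025] 0.604
d tool [0.28 0.13 0.  ]
```

Call:
carry_out(
  series=[0, 0, 0.001, 0, 0, 0, 0.002, 0, 0, 0, 0.003, 0, 0, 0, 0.004, 0, 0, 0, 0.004, 0],
)

```text
t: 12.7
eef_pos: [491.2, -194.6, 71.3]
ee_rot: [-3.141, 0.0, 1.128]
force: [-0.2, -0.1, -1.2]
width: 0.608
finger_force: 63.3
```

Call:
carry_out(
  series=[0, 0, 0.001, 0, 0, 0, 0.0015, 0, 0, 0, 0.0015, 0],
)

```text
t: 13.08
eef_pos: [491.4, -194.7, 70.1]
ee_rot: [3.141, -0.0, 1.128]
force: [-1.2, 0.4, 4.3]
width: 0.607
finger_force: 63.7
```

Contact at TCP z≈70 (collar ≈8 mm over the rim) with about 5 N. Starting the anticlockwise feel in small steps, rising with the ramp.

Call:
carry_out(
  series=[0, 0, 0, 0, 0, 0, 0, 0],
)

```text
t: 13.32
eef_pos: [491.4, -194.6, 70.1]
ee_rot: [3.141, -0.0, 1.128]
force: [-1.6, 0.6, 4.8]
width: 0.609
finger_force: 63.7
```

Call:
carry_out(
  series=[0, 0, -0.0001, -0.05, 0, 0, -0.0003, -0.1, 0, 0, -0.0003, -0.1],
)

```text
t: 13.7
eef_pos: [491.8, -194.6, 70.4]
ee_rot: [3.141, -0.0, 1.228]
force: [0.6, 0.7, 3.7]
width: 0.607
finger_force: 63.8
```

Call:
carry_out(
  series=[0, 0, -0.00015, -0.05, 0, 0, -0.00025, -0.1, 0, 0, -0.00025, -0.1],
)

```text
t: 14.08
eef_pos: [491.7, -194.6, 70.7]
ee_rot: [3.141, -0.0, 1.327]
force: [-0.0, 1.5, 4.9]
width: 0.609
finger_force: 63.8
```

Call:
carry_out(
  series=[0, 0, -0.00015, -0.05, 0, 0, -0.0003, -0.1, 0, 0, -0.0003, -0.1],
)

```text
t: 14.45
eef_pos: [491.7, -194.6, 70.9]
ee_rot: [3.141, -0.0, 1.427]
force: [0.2, 1.8, 5.7]
width: 0.609
finger_force: 63.9
```

Call:
carry_out(
  series=[0, 0, -0.00015, -0.05, 0, 0, -0.0003, -0.1, 0, 0, -0.0003, -0.1],
)

```text
t: 14.82
eef_pos: [491.2, -194.9, 70.9]
ee_rot: [3.142, 0.0, 1.526]
force: [0.3, -0.2, 2.9]
width: 0.611
finger_force: 63.7
```

Call:
carry_out(
  series=[0, 0, -0.00015, -0.05, 0, 0, -0.0003, -0.1, 0, 0, -0.0003, -0.1],
)

```text
t: 15.2
eef_pos: [490.9, -194.5, 70.9]
ee_rot: [-3.141, -0.0, 1.626]
force: [0.3, -0.2, -1.3]
width: 0.607
finger_force: 63.5
```

Support vanished at yaw ≈1.55. Lowering gently here to see whether it drops.

Call:
carry_out(
  series=[0, 0, 0.0005, 0, 0, 0, 0.001, 0, 0, 0, 0.001, 0],
)

```text
t: 15.58
eef_pos: [491.3, -194.5, 70.2]
ee_rot: [-3.141, 0.0, 1.627]
force: [-1.0, 0.1, -0.9]
width: 0.609
finger_force: 63.5
```

Call:
carry_out(
  series=[0, 0, 0.0005, 0, 0, 0, 0.001, 0, 0, 0, 0.0013, 0, 0, 0, 0.0013, 0],
)

```text
t: 16.08
eef_pos: [491.4, -194.6, 69.0]
ee_rot: [3.142, 0.0, 1.628]
force: [0.4, 0.3, 1.0]
width: 0.608
finger_force: 63.5
```

Call:
carry_out(
  series=[0, 0, 0.0005, 0, 0, 0, 0.001, 0, 0, 0, 0.001, 0],
)

```text
t: 16.45
eef_pos: [491.3, -194.6, 68.0]
ee_rot: [3.142, 0.0, 1.628]
force: [0.1, 0.6, -0.6]
width: 0.61
finger_force: 63.5
```

Call:
carry_out(
  series=[0, 0, 0.0005, 0, 0, 0, 0.001, 0, 0, 0, 0.001, 0],
)

```text
t: 16.82
eef_pos: [491.1, -194.7, 66.9]
ee_rot: [-3.141, 0.0, 1.628]
force: [0.1, -0.3, -1.2]
width: 0.608
finger_force: 63.5
```

Call:
carry_out(
  series=[0, 0, 0.0005, 0, 0, 0, 0.001, 0, 0, 0, 0.001, 0],
)

```text
t: 17.2
eef_pos: [491.2, -194.6, 65.9]
ee_rot: [-3.141, 0.0, 1.628]
force: [-1.4, 0.9, -1.7]
width: 0.606
finger_force: 63.5
```

Call:
carry_out(
  series=[0, 0, 0.0004, 0, 0, 0, 0.0007, 0, 0, 0, 0.0007, 0],
)

```text
t: 17.58
eef_pos: [491.3, -194.7, 65.3]
ee_rot: [3.142, 0.0, 1.628]
force: [0.7, -0.8, -0.1]
width: 0.607
finger_force: 63.5
```

Call:
carry_out(
  series=[0, 0, 0.0003, 0, 0, 0, 0.0005, 0, 0, 0, 0.0005, 0],
)

```text
t: 17.95
eef_pos: [491.4, -194.7, 65.0]
ee_rot: [3.141, 0.0, 1.628]
force: [-1.5, -0.4, 3.5]
width: 0.605
finger_force: 63.6
```

Full step: 70.9 → 65.0 mm (5.9 mm), then firm support. Now clockwise along the thread pitch.

Call:
carry_out(
  series=[0, 0, 0.0001, 0.06, 0, 0, 0.0003, 0.13, 0, 0, 0.0005, 0.2, 0, 0, 0.0005, 0.2],
)

```text
t: 18.45
eef_pos: [491.6, -194.7, 64.4]
ee_rot: [3.141, 0.0, 1.428]
force: [-0.4, -0.0, 2.8]
width: 0.606
finger_force: 63.6
```

```bash
python3 st.py
```

```text
18.45 j [-0.4   0.31  0.81  1.98 -0.28  0.96  0.4 ] [ 491.59 -194.73   64.45] [3.1410e+00 3.0000e-04 1.4282e+00] F [-0.35 -0.01  2.78] T [-0.013  0.074 -0.064] 0.606
d tool [ 0.23 -0.03 -0.  ]
```

Turning smoothly with light support. Continuing.

Call:
carry_out(
  series=[0, 0, 0.0002, 0.07, 0, 0, 0.0004, 0.14, 0, 0, 0.0006, 0.2, 0, 0, 0.0006, 0.2],
)

```text
t: 18.95
eef_pos: [491.5, -194.7, 63.8]
ee_rot: [3.141, 0.0, 1.229]
force: [-0.2, -0.3, 3.6]
width: 0.607
finger_force: 63.7
```

Call:
carry_out(
  series=[0, 0, 0.0002, 0.07, 0, 0, 0.0004, 0.14, 0, 0, 0.0006, 0.2, 0, 0, 0.0006, 0.2],
)

```text
t: 19.45
eef_pos: [491.5, -194.7, 63.2]
ee_rot: [3.141, 0.0, 1.03]
force: [0.1, -0.7, 3.2]
width: 0.606
finger_force: 63.8
```

Call:
carry_out(
  series=[0, 0, 0.0002, 0.07, 0, 0, 0.0004, 0.14, 0, 0, 0.0006, 0.2, 0, 0, 0.0006, 0.2],
)

```text
t: 19.95
eef_pos: [491.5, -194.8, 62.7]
ee_rot: [3.141, -0.0, 0.83]
force: [0.6, -0.7, 5.7]
width: 0.606
finger_force: 63.9
```

Call:
carry_out(
  series=[0, 0, 0.0002, 0.07, 0, 0, 0.0004, 0.14, 0, 0, 0.0006, 0.2, 0, 0, 0.0006, 0.2],
)

```text
t: 20.45
eef_pos: [491.4, -194.8, 62.0]
ee_rot: [3.141, -0.0, 0.63]
force: [-0.3, -1.2, 6.0]
width: 0.611
finger_force: 64.0
```

```bash
python3 st.py
```

```text
20.45 j [-0.53  0.38  0.98  1.98 -0.38  0.98 -0.31] [ 491.44 -194.76   62.04] [ 3.1413e+00 -1.0000e-04  6.2980e-01] F [-0.27 -1.19  6.  ] T [-0.037  0.202 -0.099] 0.611
d tool [ 0.28 -0.12 -0.  ]
```

Call:
carry_out(
  series=[0, 0, 0.0001, 0.05, 0, 0, 0.00025, 0.1, 0, 0, 0.00025, 0.1],
)

```text
t: 20.82
eef_pos: [491.6, -194.7, 61.9]
ee_rot: [3.141, -0.0, 0.53]
force: [-0.6, 0.9, 7.5]
width: 0.605
finger_force: 64.1
```

Call:
carry_out(
  series=[0, 0, 0.0001, 0.05, 0, 0, 0.0002, 0.1, 0, 0, 0.0002, 0.1],
)

```text
t: 21.2
eef_pos: [491.9, -194.8, 61.9]
ee_rot: [3.141, -0.001, 0.43]
force: [-0.9, 0.6, 8.1]
width: 0.605
finger_force: 64.3
```

```bash
python3 st.py; python3 -c "
from h import *
im=read_camera('scene');cv2.imwrite('pics/s9.png',cv2.resize(im[250:340,370:470],(800,720))[:600])"
```

```text
21.2 j [-0.56  0.4   1.02  1.98 -0.41  0.98 -0.48] [ 491.85 -194.77   61.9 ] [ 3.1411e+00 -8.0000e-04  4.3010e-01] F [-0.85  0.57  8.13] T [ 0.045  0.122 -0.107] 0.605
d tool [-0.12 -0.35 -0.  ]
```

Call:
carry_out(
  series=[0, 0, 0.0001, 0.05, 0, 0, 0.0002, 0.1, 0, 0, 0.0002, 0.1],
)

```text
t: 21.62
eef_pos: [492.1, -194.8, 61.9]
ee_rot: [3.141, -0.001, 0.33]
force: [-1.0, 0.4, 9.9]
width: 0.61
finger_force: 64.4
```

```bash
python3 st.py
```

```text
21.625 j [-0.58  0.41  1.05  1.98 -0.43  0.99 -0.57] [ 492.1 -194.8   61.9] [ 3.141e+00 -1.300e-03  3.301e-01] F [-0.99  0.39  9.94] T [ 0.124  0.078 -0.161] 0.61
d tool [-0.37 -0.44 -0.  ]
```

View pics/s9.png

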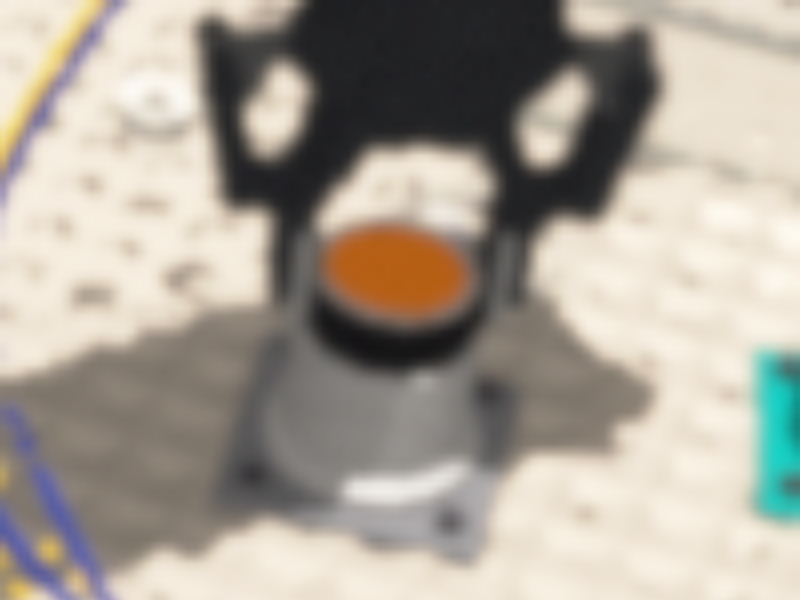

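Scene view: the collar (amber at (395,272) in the crop) sits flush on the tube rim. Height held at 61.9 mm over the last 0.3 rad, so it is seated. Relieving the push, opening, then rising.

Call:
carry_out(
  series=[0, 0, -0.0003, 0, 0, 0, -0.0004, 0],
)

```text
t: 21.88
eef_pos: [492.0, -194.7, 61.9]
ee_rot: [3.141, -0.001, 0.33]
force: [2.4, -0.8, 3.5]
width: 0.611
finger_force: 63.8
```

Call:
carry_out(
  series=[0, 0, 0, 0, 0, 0, 0, 0, 0, 0, 0, 0, 0, 0, 0, 0, 0, 0, 0, 0, 0, 0, -0.01, 0, 0, 0, -0.03, 0, 0, 0, -0.06, 0, 0, 0, -0.1, 0, 0, 0, -0.12, 0, 0, 0, -0.12, 0, 0, 0, -0.12, 0, 0, 0, -0.12, 0],
  claw=0.9,
)

```text
t: 23.5
eef_pos: [490.7, -194.4, 180.7]
ee_rot: [-3.141, 0.002, 0.328]
force: [-0.6, -0.5, -0.2]
width: 0.9
finger_force: 0.0
```

```bash
python3 st.py; python3 amber.py 80.5 w10; python3 -c "
from h import *
a=read_camera('scene')[230:340,240:540]; b=cv2.imread('pics/w10.png')
cv2.imwrite('pics/f.png',np.vstack([cv2.resize(a,(640,235)),cv2.resize(b,(640,480))[60:420]]))"
```

```text
23.5 j [-0.76  0.23  1.21  1.87 -0.23  1.2  -0.72] [ 490.68 -194.37  180.69] [-3.1411e+00  1.6000e-03  3.2770e-01] F [-0.6  -0.51 -0.19] T [ 0.019 -0.055 -0.011] 0.9
d tool [ 0.83  0.42 -0.  ]
23.5 [-0.76   0.228  1.207  1.869 -0.228  1.201 -0.721] [ 490.7 -194.4  180.7] [-3.141e+00  2.000e-03  3.280e-01] ell [ 490.2 -193.4] [42.2 42.6] tool [-0.1 -1.   0. ]
```

View pics/f.png

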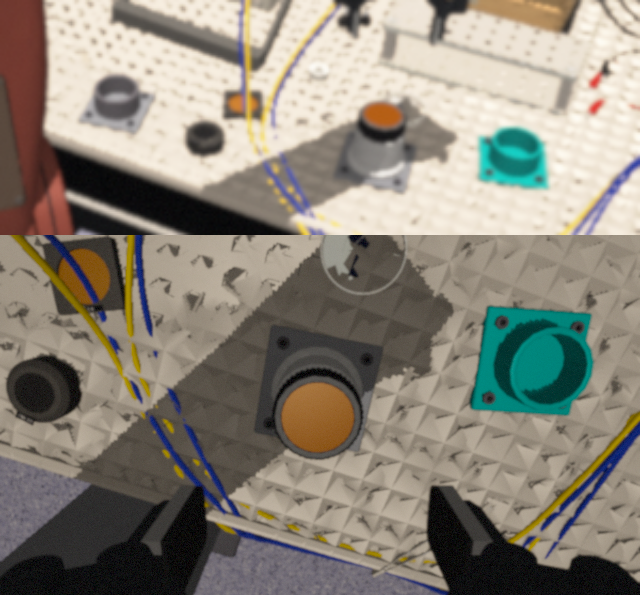

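The cell sits flush and level in the receptacle (amber at (318,415) in the lower picture). The gripper is clear and the other things are untouched. Handing in.

```bash
python3 -c "
from plant import job_done
print(job_done())"
```

```text
the job is handed in; nothing more can be done
None
```

The job is handed in at about 24 s: the filter cell dropped 5.9 mm into the thread, was turned clockwise about 1.3 rad until its collar sat flush on the rim (pushing down no more than about 11 N), and was released with nothing else touched.

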